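Turn the brass punch round in its guard holder by way of the spring clip

ROBOT

A 7-joint arm with a two-finger parallel gripper is mounted at the origin on the work surface. World frame = base frame: x ahead of the robot, y to its left, z up, the work surface at z = 0. Lengths are in m, angles in degrees, forces in N, time in s.
With the tool pointing down it reaches from about 0.425 to 0.95 m from the base axis. Payload 16.7 kg.
Tool frame: the origin (TCP) lies at the very end of the fingers, on their centre line; the grasp point (between the pads) lies 19 mm behind it (robot.hold_point_z is the distance from the TCP to the grasp point, in m); z points along the fingers, y is the direction in which the jaws open and shut (so a half turn about z gives the same grasp; the last joint's range is limited). The gripper opens to 94 mm and grips with 3 to 60 N. Pads are 16 mm wide; open, the fingers measure 119 mm over their backs; the gripper's body (75 mm by 177 mm) begins 78 mm behind the grasp point.
Start: joints at [-83.509, 24.414, 4.234, 92.017, -1.954, 63.644, -3.845], TCP at [0.175, 0.652, 0.205] pointing down, gripper open.
Joint ranges: [-163.25, 163.25], [-28.42, 122.38], [-70.27, 78.77], [12.13, 141.07], [-58.53, 238.53], [9.26, 117.41], [-156.51, 156.51]. Speed limits (degrees/s): [108.29, 108.29, 136.94, 136.94, 172.46, 172.46, 172.46].

INTERFACE

Orientations are given as a 3x3 rotation matrix whose columns are the frame's x, y, z axes.
In Python, from bench import robot, optics, spotter gives the robot as it stands.
- The arm moves only by the tool send_rows, never from a script. Its argument "targets" is a list that holds one entry, the list of rows, each a list of 7 numbers: the opening, from -1 (shut) to 1 (fully open), then the shift along the tool's x, y, z scaled (see below), then the turn, a rotation vector about the tool's x, y, z scaled (see below). In form: [[[fingers, tx, ty, tz, ax, ay, az], ...]]. A call has 1 to 10 rows; each row is the pose to reach, as a shift and turn from the pose commanded when the call began, along the tool's axes at that moment; what a row does not reach only later rows make up. The controller multiplies each number of a shift by 0.5 m and each number of a turn by 90 degrees. A row lasts 1/8 s, in which the tool goes at most 62.5 mm and 10.7 degrees, less where a joint would pass 70% of its speed; a pose out of reach is approached as far as the arm can. A call with a number of a shift or a turn outside -1 to 1 is refused whole. A call with a gripper value outside its range is refused whole. The fingers move at their own pace and stop on an object; the grip force is fixed at half the most. Time passes only in rows, so rows that repeat a pose let the fingers close. It gives the time, the measured TCP pose, the force and the opening at its end, in the units of the state.
- robot.observe(): the state, without advancing time (a new reading comes with each control period).
- optics.camera(name): name is "scene" or "top" or "wrist"; returns a dict with "frame" (400x640x3 uint8, blue, green, red), "camera_matrix" (3x3 intrinsics, pixels), "distortion" ([k1, k2, p1, p2, k3] as OpenCV has them; the pictures are not rectified), "eye" and "attitude" of the camera in the world. Camera axes: x right, y up, looking along -z (the intrinsics and any distortion apply to the point x, -y, -z); pixel columns grow to the right and rows downward; lengths in m; the calibration is good to about 2 mm. A picture is of the moment at which its call begins. There is no depth.
- robot.close_job(): hands the job in, once; it reports no verdict.
Trained networks look in the newest picture that a camera, given by its name, has taken for a name from the list of things; names that differ only in an ending like _2 or _b are one class to them, and where a whole thing is asked for, a point or a joint stands for the part that bears it (a point fixed in the world has none). Each returns a list of dicts, best first, with "p" (0 to 1); they miss things now and then, are a little off and sometimes report something else, mostly with a low value. They report only what shows in the picture. A call takes as long as a camera call. They do not tell look-alikes from the thing itself.
- spotter.spot_in(label, camera): "rect" ([left, top, width, height] in pixels, round what is visible of it).
- spotter.masks_of(label, camera): "region" (400x640 bool, what is visible of it) and "rect" ([left, top, width, height] in pixels, round what is visible of it).
- spotter.mark_of(label, camera): "xy" ([column, row] in pixels: a listed point, or the origin of a listed thing).
The state is a dict: "clock": time; "joint_pos": joint angles; "dq": joint speeds; "joint_efforts": joint torques, N m; "tool_pos": TCP position; "ee_rot": TCP orientation; "ft_force": force on the tool from outside, world axes, zero at the start; "moment": the same for the moment, N m; "gripper_width": finger opening in m.
Only numpy, scipy, OpenCV 4.12 (cv2) and the standard library are available. Lean on these libraries where they do the work, as an engineer would, in place of code of your own. Each camera call takes 0.05 s, during which the arm holds its last target. There are 200 camera calls.

TASK

The brass-handled punch has been put away the wrong way round, with its steel tip sticking out of the guard. Lift it out by the tip half, press it fully home into the spring clip and let go of it, then take it by the brass handle on the other side of the clip and lay it back in the same holder turned end for end, with the tip inside the guard and the handle out. Leave the blue-handled punch, which is already right, as it is.

Things in the scene. Friction and masses are not known exactly. Their poses are not given: they have to be found in the camera images.
- punch_center (a point): centre of the brass-handled punch: bar 170 mm long, 14 mm square, 105-200 g, balanced here. x runs along it to the tip (z up): -85 to 0 brass handle, 0 to 50 steel shank (same section), 50 to 85 mm dark cone. Grip from above, across the bar, at x = +35 or -35 mm. Starts in its holder, handle in the guard, tip out
- clip_seat (a point): bar centre when fully home in the fixed spring clip (yellow flared lips), 62 mm above table; x along the bar (either way round). Press bar straight down, pull straight up, each under 12 N. Only the bar's middle is held: jaws 16 mm long, post under it 26 mm long; base plate 60 x 90 x 8 mm. Lips 45 mm apart at the top, 34 mm above this point. Both bar halves stick out over free space
- holder_guard (a point): mid-guard of the brass punch's fixed holder, on a lying bar's axis, 39 mm above table; x to the closed end. Guard: open-topped channel x = -40 to 56 mm, 36 mm wide inside, walls 8 mm thick and 26 mm above here: no room for fingers. Saddle x = -141 to -115, lips 3 mm above here. Floors 7 mm below here; finger gap between is free to 31 mm below. Bar's centre belongs at x = -45 mm
- punch2_center (a point): centre of the blue-handled punch, same size and shape, x to its tip. It lies correctly (tip in the guard) in a second holder of the same kind; leave alone
Not all that is in view belongs to the job. Leave any red look-alike of the part that bears punch_center alone. Of the things that look like the part that bears clip_seat, the smaller one is meant.

How it is judged (in metres and radians):
On the way, in this order (a step that is already met when the one before it is completed fails the run):
1. the brass-handled punch is lifted out of its holder, held by its tip half (contact force between the fingers and punch above 1 N and x of the grasp point in the frame of punch_center above 0.005 m and height (world z) of punch_center above 0.075 m), for 0.1 s.
2. the brass-handled punch is fully home in the spring clip, along its seat, let go (x of punch_center in the frame of clip_seat between -0.015 and 0.015 m and y of punch_center in the frame of clip_seat between -0.008 and 0.008 m and z of punch_center in the frame of clip_seat between -0.006 and 0.006 m and angle between the x axis of punch_center and the x axis of clip_seat, either way round below 0.2 rad and contact force between the fingers and punch below 0.2 N), for 0.2 s.
3. it is lifted out of the clip, held by its handle half (contact force between the fingers and punch above 1 N and x of the grasp point in the frame of punch_center below -0.005 m and height (world z) of punch_center above 0.085 m), for 0.1 s.
At the end, for the whole second after the job is handed in: the brass-handled punch lies in its own holder, tip in the guard, handle out: centre within 15 mm along, 16 mm across and 6 mm in height of its place, aligned within 0.2 rad; the blue-handled punch is within 20 mm of its start (x of punch_center in the frame of holder_guard between -0.06 and -0.03 m and y of punch_center in the frame of holder_guard between -0.016 and 0.016 m and z of punch_center in the frame of holder_guard between -0.006 and 0.006 m and angle between the x axis of punch_center and the x axis of holder_guard, either way round below 0.2 rad and x of holder_guard in the frame of punch_center above 0.02 m and distance of punch2_center from where it was at the start of the episode below 0.02 m); the robot touches nothing.
It fails at once if the blue-handled punch is disturbed (moved more than 20 mm) (distance of punch2_center from where it was at the start of the episode above 0.02 m).
It also fails if it takes over 64 s, if anything falls off the work surface, if the arm or the gripper's body presses on something with over 40 N, if the wrist force passes 120 N, or if a joint passes its speed limit or range.

## Working session

There is one attempt and no reset: what is moved stays moved. The work goes in short steps, Python scripts to look and compute and a tool call to move; the robot and the scene stay as the last step left them, time stands still between calls to the robot, and variables do not carry over. Pictures are saved under pics/ and viewed, about 8 in all and at most 12, crops included, and the job is handed in when it is done.

Besides the shell and the picture viewer there is one more tool, called after "Call:" as a command line: name --argument value ..., lists and objects as JSON in quotes. send_rows: Moves the arm, as the interface text tells. Shifts and turns lie within -1 to 1; 1 stands for 0.5 m of shift or 90 degrees of turn. Its arguments: {"type":"object","properties":{"targets":{"type":"array"}},"required":["targets"]}

```bash
mkdir -p pics; ls; cat > h.py <<'E'
import numpy as np, cv2
from bench import robot, optics, spotter
def ray(c,px):
    u=cv2.undistortPoints(np.array([[px]],float),np.array(c["camera_matrix"]),np.array(c["distortion"]))[0,0]
    return np.array(c["eye"]),np.array(c["attitude"])@np.array([u[0],-u[1],-1.])
def at_z(c,px,z):
    e,d=ray(c,px); return e+d*(z-e[2])/d[2]
def tri(obs):
    A=np.zeros((3,3));b=np.zeros(3)
    for c,px in obs:
        e,d=ray(c,px); d/=np.linalg.norm(d); P=np.eye(3)-np.outer(d,d); A+=P;b+=P@e
    return np.linalg.solve(A,b)
def proj(c,p):
    R=np.array(c["attitude"]);q=R.T@(np.array(p)-np.array(c["eye"]));q=q*[1,-1,-1]
    return cv2.projectPoints(q[None],np.zeros(3),np.zeros(3),np.array(c["camera_matrix"]),np.array(c["distortion"]))[0][0,0]
E
cat > a.py <<'E'
from h import *
np.set_printoptions(precision=3,suppress=True)
Z={"punch_center":.039,"clip_seat":.062,"holder_guard":.039,"punch2_center":.039}
for cam in ("top","scene"):
    c=optics.camera(cam); cv2.imwrite(f"pics/{cam}0.png",c["frame"]); print(cam,np.array(c["eye"]))
    for l in Z:
        for m in spotter.mark_of(l,cam): print(l,round(m["p"],2),np.round(m["xy"],1),at_z(c,m["xy"],Z[l]))
s=robot.observe();print(s["clock"],s["tool_pos"],s["ee_rot"],s["ft_force"])
E
python3 a.py
```

```text
pics
top [ 0.306 -0.025  1.276]
punch_center 0.88 [202.3 274.3] [0.242 0.277 0.039]
punch_center 0.58 [214.1 161.6] [0.538 0.261 0.039]
punch_center 0.23 [310.8 163.3] [0.541 0.005 0.039]
clip_seat 0.85 [439.2 292.3] [ 0.214 -0.332  0.062]
clip_seat 0.74 [314.7 163.6] [ 0.536 -0.006  0.062]
holder_guard 0.78 [214.  142.1] [0.591 0.264 0.039]
punch2_center 0.54 [400.7 162. ] [ 0.551 -0.234  0.039]
scene [ 1.055 -0.348  0.989]
punch_center 0.82 [387.8 119.6] [0.268 0.263 0.039]
punch_center 0.74 [445.5 189.2] [0.547 0.266 0.039]
clip_seat 0.84 [175.4 171.1] [ 0.215 -0.333  0.062]
holder_guard 0.61 [460.1 200.2] [0.591 0.279 0.039]
punch2_center 0.85 [262.3 267.5] [ 0.551 -0.235  0.039]
0.5 [0.175 0.652 0.205] [[-0.966  0.26  -0.   ]
 [ 0.26   0.966 -0.   ]
 [-0.    -0.    -1.   ]] [ 0.397  0.146 -0.596]
```

View pics/top0.png

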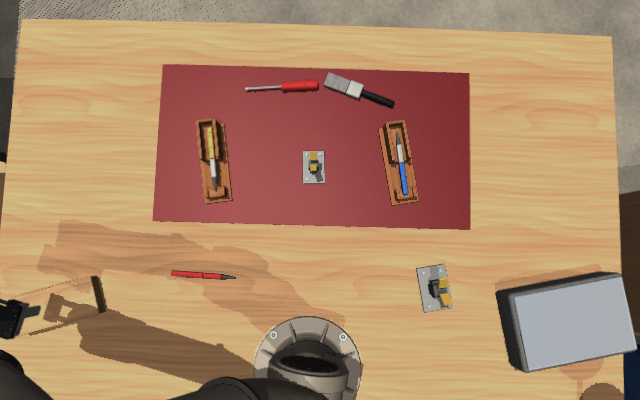

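View pics/scene0.png

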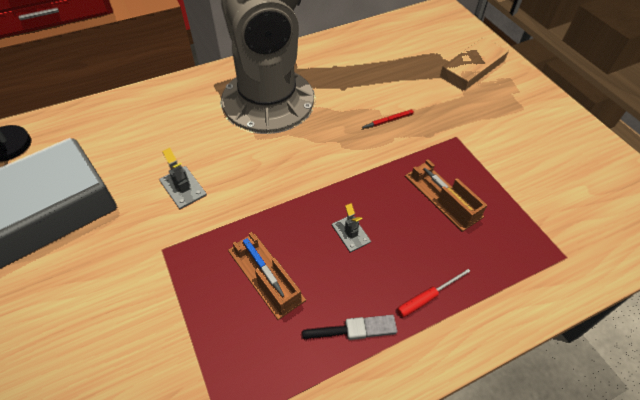

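Candidates: for the punch, brass in the left holder (top 213,161), red look-alike (202,274) and blue (401,162). For the clip, small (314,166) and large (435,288). I choose the brass punch in the left holder and the small clip, and check both in one close crop.

```bash
python3 - <<'E'
import cv2,numpy as np
t=cv2.imread("pics/top0.png");s=cv2.imread("pics/scene0.png")
f=lambda i,x,y,w,h:cv2.resize(i[y:y+h,x:x+w],(400,300),interpolation=cv2.INTER_CUBIC)
cv2.imwrite("pics/crop1.png",np.vstack([np.hstack([f(t,154,112,120,90),f(t,284,136,80,60)]),np.hstack([f(s,395,150,120,90),f(s,315,195,80,60)])]))
E
```

```text
(no output)
```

View pics/crop1.png

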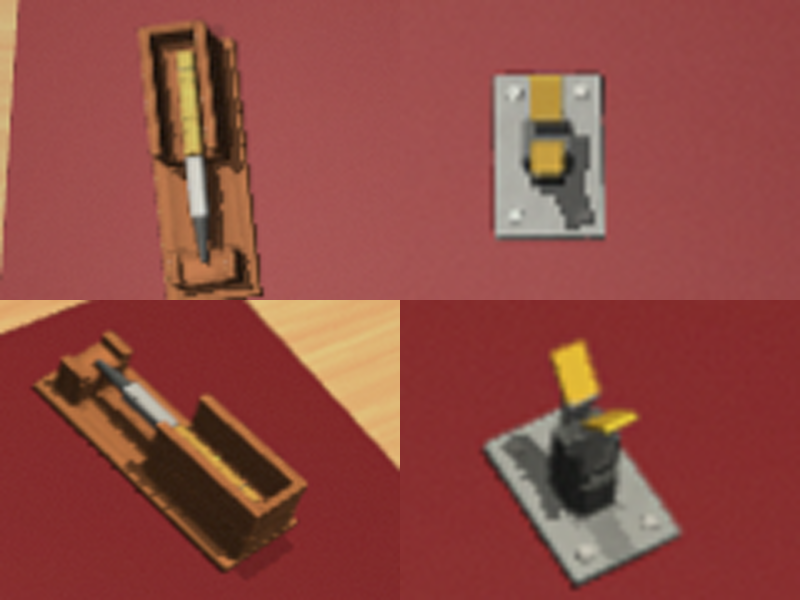

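The crop confirms it: the brass handle is in the guard and the steel tip points at the robot. The small clip's lips are apart along world x, so the bar lies along y in it. Next I work out the holder's direction and the move above the grip point.

```bash
cat >> h.py <<'E'
np.set_printoptions(precision=4,suppress=True)
def row(p,yaw,pos=None,R=None):
    "row numbers to bring TCP to p, tool down with tool x at yaw deg"
    s=robot.observe(); R=np.array(s["ee_rot"] if R is None else R); pos=np.array(s["tool_pos"] if pos is None else pos)
    a=np.radians(yaw);T=np.array([[np.cos(a),np.sin(a),0],[np.sin(a),-np.cos(a),0],[0,0,-1]])
    rv=cv2.Rodrigues(R.T@T)[0].ravel()
    return np.r_[R.T@(np.array(p)-pos)/.5, np.degrees(rv)/90]
E
python3 - <<'E'
from h import *
c=optics.camera("top")
a=at_z(c,(215.5,190.6),.039);b=at_z(c,(209.5,127),.039);print(a,b,np.linalg.norm(a-b),np.degrees(np.arctan2(*(b-a)[1::-1])))
for l in("punch_center","punch2_center"):
  for m in spotter.masks_of(l,"top"):
    ys,xs=np.nonzero(m["region"]);P=np.array([at_z(c,(x,y),.045)[:2] for x,y in zip(xs,ys)])
    w,v=np.linalg.eigh(np.cov(P.T));print(l,m["p"],P.mean(0),np.degrees(np.arctan2(v[1,1],v[0,1])),np.ptp(P@v[:,1]))
yaw=np.degrees(np.arctan2(*(b-a)[1::-1]))
d=np.array([np.cos(np.radians(yaw)),np.sin(np.radians(yaw))])
g=np.r_[np.array([.542,.263])-.035*d,.20]
print(g,row(g,180+yaw))
print(robot.observe()["joint_pos"])
E
```

```text
[0.4613 0.253  0.039 ] [0.6318 0.2778 0.039 ] 0.17227473886033262 8.249485344381922
punch_center 0.7 [0.2418 0.2831] 87.14828626551555 0.15808505536885323
punch_center 0.66 [0.5549 0.2675] -171.8932954137387 0.17257468783651414
punch2_center 0.7 [ 0.5374 -0.2345] -171.19167362810168 0.1621760664305229
[0.5074 0.258  0.2   ] [-0.8459 -0.588   0.0109 -0.0001 -0.0001 -0.259 ]
[-83.5087  24.4137   4.2316  92.0178  -1.956   63.6458  -3.8452]
```

Call:
send_rows --targets '[[[1, -0.846, -0.588, 0.011, 0, 0, -0.259], [1, -0.846, -0.588, 0.011, 0, 0, -0.259], [1, -0.846, -0.588, 0.011, 0, 0, -0.259], [1, -0.846, -0.588, 0.011, 0, 0, -0.259], [1, -0.846, -0.588, 0.011, 0, 0, -0.259], [1, -0.846, -0.588, 0.011, 0, 0, -0.259], [1, -0.846, -0.588, 0.011, 0, 0, -0.259], [1, -0.846, -0.588, 0.011, 0, 0, -0.259], [1, -0.846, -0.588, 0.011, 0, 0, -0.259], [1, -0.846, -0.588, 0.011, 0, 0, -0.259]]]'

```text
clock: 1.9
tool_pos: [0.5077, 0.2576, 0.2]
ee_rot: [[-0.99, -0.142, -0.0], [-0.142, 0.99, 0.0], [0.0, 0.0, -1.0]]
ft_force: [-0.6, 1.5, 0.4]
gripper_width: 0.0939
```

```bash
python3 - <<'E'
from h import *
s=robot.observe();print(s["clock"],s["tool_pos"],s["joint_pos"])
c=optics.camera("wrist");cv2.imwrite("pics/w1.png",c["frame"]);print(c["eye"],c["attitude"])
for l,z in(("punch_center",.039),("holder_guard",.039),("clip_seat",.062)):
    for m in spotter.mark_of(l,"wrist"):print(l,m["p"],m["xy"],at_z(c,m["xy"],z))
for m in spotter.masks_of("punch_center","wrist"):
    ys,xs=np.nonzero(m["region"]);P=np.array([at_z(c,(x,y),.045)[:2] for x,y in zip(xs[::5],ys[::5])])
    w,v=np.linalg.eigh(np.cov(P.T));t=P@v[:,1];print(m["p"],P.mean(0),np.degrees(np.arctan2(v[1,1],v[0,1])),t.min(),t.max(), P[t.argmin()],P[t.argmax()])
E
```

```text
1.9 [0.5077 0.2576 0.2   ] [-43.5814  14.9531  12.2154 106.711   -3.667   58.7165  68.294 ]
[0.4424 0.2493 0.3797] [[-0.1427 -0.9631 -0.2283]
 [ 0.9898 -0.1386 -0.034 ]
 [ 0.0011 -0.2309  0.973 ]]
punch_center 0.89 [320.7, 223.5] [0.5482 0.2694 0.039 ]
holder_guard 0.68 [321.0, 253.7] [0.5869 0.2755 0.039 ]
clip_seat 0.71 [85.7, 189.6] [0.5397 0.0025 0.062 ]
0.59 [0.5448 0.2689] -172.43465861696993 -0.6562245013801282 -0.49307920105010866 [0.6245 0.2822] [0.4633 0.2572]
```

View pics/w1.png

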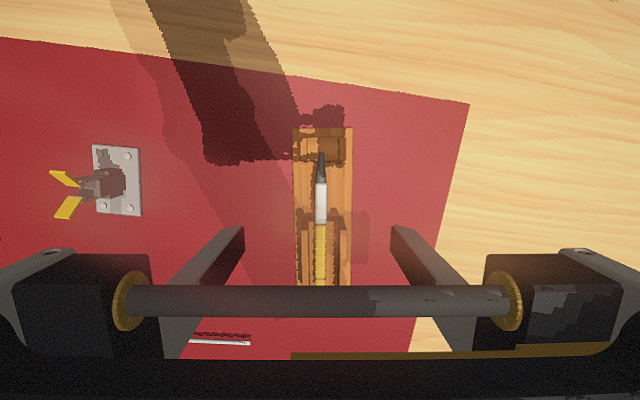

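The wrist view shows the punch from its tip at (321,153), the steel/brass joint at (321,224), to the handle running into the guard below. The centre comes out at about (0.547, 0.269), yaw about 8°, which agrees with the top camera. Descending and gripping at +35 mm.

Call:
send_rows --targets '[[[1, -0.011, 0.011, 0.2, 0, 0, 0], [1, -0.011, 0.011, 0.28, 0, 0, 0], [1, -0.011, 0.011, 0.34, 0, 0, 0], [1, -0.011, 0.011, 0.36, 0, 0, 0], [1, -0.011, 0.011, 0.36, 0, 0, 0], [-1, -0.011, 0.011, 0.36, 0, 0, 0], [-1, -0.011, 0.011, 0.36, 0, 0, 0], [-1, -0.011, 0.011, 0.36, 0, 0, 0], [-1, -0.011, 0.011, 0.36, 0, 0, 0], [-1, -0.011, 0.011, 0.36, 0, 0, 0]]]'

```text
clock: 3.4
tool_pos: [0.5121, 0.2642, 0.0201]
ee_rot: [[-0.99, -0.143, 0.0], [-0.143, 0.99, -0.0], [-0.0, -0.0, -1.0]]
ft_force: [-1.2, 0.4, 0.5]
gripper_width: 0.0474
```

Still closing; I'll let it finish.

Call:
send_rows --targets '[[[-1, 0, 0, 0, 0, 0, 0], [-1, 0, 0, 0, 0, 0, 0], [-1, 0, 0, 0, 0, 0, 0], [-1, 0, 0, 0, 0, 0, 0], [-1, 0, 0, 0, 0, 0, 0]]]'

```text
clock: 4.03
tool_pos: [0.5121, 0.2641, 0.0199]
ee_rot: [[-0.99, -0.143, -0.0], [-0.143, 0.99, -0.0], [0.0, -0.0, -1.0]]
ft_force: [-0.2, -1.5, -0.6]
gripper_width: 0.014
```

Call:
send_rows --targets '[[[-1, 0, 0, -0.04, 0, 0, 0], [-1, 0, 0, -0.08, 0, 0, 0], [-1, 0, 0, -0.14, 0, 0, 0], [-1, 0, 0, -0.2, 0, 0, 0], [-1, 0, 0, -0.26, 0, 0, 0], [-1, 0, 0, -0.28, 0, 0, 0], [-1, 0, 0, -0.28, 0, 0, 0]]]'

```text
clock: 4.9
tool_pos: [0.5121, 0.2643, 0.1598]
ee_rot: [[-0.99, -0.144, 0.0], [-0.144, 0.99, 0.0], [-0.0, 0.0, -1.0]]
ft_force: [-0.3, -0.4, -2.8]
gripper_width: 0.014
```

```bash
python3 - <<'E'
from h import *
s=robot.observe();print(s["clock"],s["tool_pos"],s["ft_force"],s["moment"])
def show(cam):
    c=optics.camera(cam)
    for l,z in(("punch_center",.179),("clip_seat",.062),("holder_guard",.039)):
        for m in spotter.mark_of(l,cam):print(cam,l,round(m["p"],2),np.array(m["xy"]),at_z(c,m["xy"],z))
    for m in spotter.masks_of("punch_center",cam):
        ys,xs=np.nonzero(m["region"]);P=np.array([at_z(c,(x,y),.183)[:2] for x,y in zip(xs,ys)])
        w,v=np.linalg.eigh(np.cov(P.T));t=P@v[:,1];print(m["p"],P.mean(0),np.degrees(np.arctan2(v[1,1],v[0,1])),P[t.argmin()],P[t.argmax()])
    for m in spotter.masks_of("clip_seat",cam):print("clipmask",m["p"],m["rect"])
    return c
t=show("top");sc=show("scene");w=show("wrist")
cv2.imwrite("pics/w2.png",w["frame"])
k=cv2.resize(sc["frame"][180:260,300:400],(400,320),interpolation=cv2.INTER_CUBIC)
k2=cv2.resize(t["frame"][140:190,284:346],(400,320),interpolation=cv2.INTER_CUBIC)
k3=cv2.resize(sc["frame"][90:250,390:515],(320,400))
o=np.zeros((600,800,3),np.uint8);o[:320]=np.hstack([k,k2]);o[320:600,:448]=cv2.resize(w["frame"],(448,280));o[320:600,460:684]=cv2.resize(k3,(224,280));cv2.imwrite("pics/m2.png",o)
E
```

```text
4.9 [0.5121 0.2643 0.1598] [-0.2792 -0.3968 -2.7946] [ 0.0354  0.0445 -0.0173]
top clip_seat 0.71 [439.3 290.1] [ 0.2191 -0.3323  0.062 ]
top clip_seat 0.68 [311.3 164. ] [0.5348 0.0028 0.062 ]
top holder_guard 0.68 [208.6 142.3] [0.5901 0.2779 0.039 ]
0.69 [0.5788 0.2707] -173.22052555137947 [0.6292 0.2812] [0.4718 0.2583]
clipmask 0.96 [414.0, 264.6, 36.6, 47.4]
clipmask 0.95 [303.8, 149.5, 20.2, 32.3]
scene punch_center 0.89 [456.3 152.4] [0.5441 0.2603 0.179 ]
scene punch_center 0.73 [389.8 118.9] [0.384 0.179 0.179]
scene clip_seat 0.68 [353.1 221.7] [ 0.5445 -0.0011  0.062 ]
scene clip_seat 0.68 [174.8 171.4] [ 0.2149 -0.3347  0.062 ]
scene holder_guard 0.72 [458.1 195.8] [0.5777 0.2827 0.039 ]
0.8 [0.3856 0.1785] 87.35918100752353 [0.3823 0.1102] [0.3872 0.24  ]
0.63 [0.5801 0.2697] -174.05328658577977 [0.6356 0.2692] [0.5166 0.2697]
clipmask 0.58 [335.2, 204.4, 33.9, 48.1]
clipmask 0.56 [159.7, 148.5, 46.7, 60.9]
wrist clip_seat 0.66 [ 46.2 193.6] [ 0.542  -0.0003  0.062 ]
0.58 [0.5167 0.2662] -172.6874974198452 [0.5795 0.2677] [0.4622 0.2603]
clipmask 0.58 [0.0, 140.5, 120.1, 88.1]
```

View pics/m2.png

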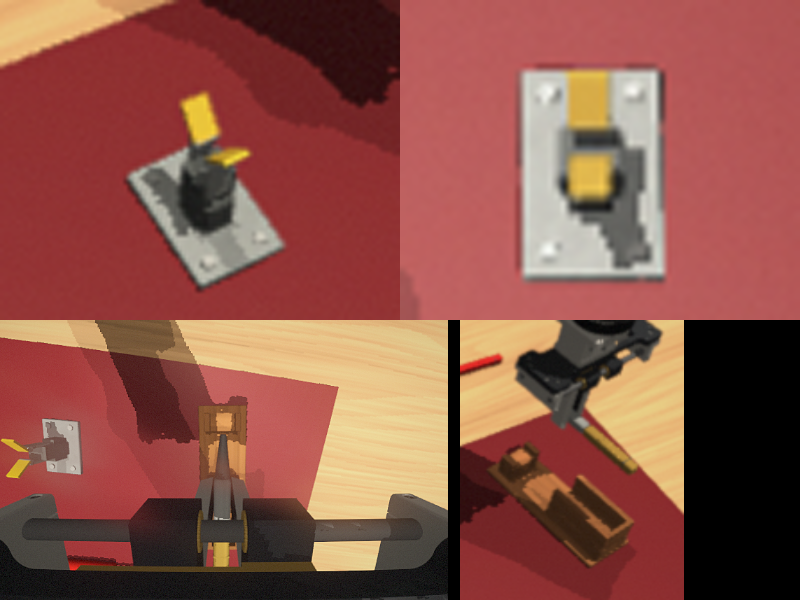

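The composite shows the punch held level by its shank with the holder empty beneath. The small clip's plate is nearly square to the world axes. I get its centre and angle from the plate corners.

```bash
python3 - <<'E'
from h import *
c=optics.camera("top")
K=[at_z(c,(284+(x-400)/6.45,140+y/6.4),.008)[:2] for x,y in((521,69),(661,69),(523,279),(666,279))]
K=np.array(K);print(K,K.mean(0)); 
for i,j in((1,0),(3,2),(2,0),(3,1)): d=K[j]-K[i];print(np.linalg.norm(d),np.degrees(np.arctan2(d[1],d[0])))
# refined: grey plate via minAreaRect of clip mask minus
g=c["frame"][140:195,290:340].astype(int); m=((g.max(2)-g.min(2)<35)&(g.sum(2)>300)).astype(np.uint8)
pts=cv2.findNonZero(m)[:,0]+[290,140];P=np.array([at_z(c,p,.008)[:2] for p in pts]).astype(np.float32);print(cv2.minAreaRect(P*1000))
# lips pixel centres
for z,px in((.096,(284+(588-400)/6.45,140+98/6.4)),(.096,(284+(590-400)/6.45,140+178/6.4))):print(at_z(c,px,z))
E
```

```text
[[ 0.5808  0.0283]
 [ 0.5825 -0.0307]
 [ 0.4907  0.0246]
 [ 0.4924 -0.0352]] [ 0.5366 -0.0033]
0.0590554817459765 91.6453370532563
0.059880664899688726 91.60197159118961
0.09015788030243302 2.321910871383741
0.09021671106496709 2.8455968658767654
((537.0704345703125, -2.1664867401123047), (87.96241760253906, 57.07361602783203), 1.6444063186645508)
[ 0.5508 -0.002   0.096 ]
[ 0.5188 -0.0037  0.096 ]
```

```bash
python3 -c "
from h import *
print(row((.536,.033,.16),92))"
```

```text
[ 0.019  -0.4645 -0.     -0.      0.      1.0694]
```

Call:
send_rows --targets '[[[-1, 0.019, -0.1, 0, 0, 0, 0.12], [-1, 0.019, -0.2, 0, 0, 0, 0.24], [-1, 0.019, -0.3, 0, 0, 0, 0.36], [-1, 0.019, -0.4, 0, 0, 0, 0.48], [-1, 0.019, -0.464, 0, 0, 0, 0.6], [-1, 0.019, -0.464, 0, 0, 0, 0.72], [-1, 0.019, -0.464, 0, 0, 0, 0.84], [-1, 0.019, -0.464, 0, 0, 0, 0.96], [-1, 0.019, -0.464, 0, 0, 0, 1], [-1, 0.019, -0.464, 0, 0, 0, 1]]]'

```text
clock: 7.1
tool_pos: [0.536, 0.0334, 0.16]
ee_rot: [[-0.144, 0.99, 0.0], [0.99, 0.144, -0.0], [-0.0, 0.0, -1.0]]
ft_force: [0.0, 1.4, -2.4]
gripper_width: 0.0138
```

```bash
python3 - <<'E'
from h import *
s=robot.observe();print(s["joint_pos"],s["ft_force"]);print(row((.536,.033,.15),92))
for cam in("top","scene","wrist"):
    c=optics.camera(cam)
    for l,z in(("punch_center",.179),("clip_seat",.062)):
        for m in spotter.mark_of(l,cam):print(cam,l,round(m["p"],2),np.array(m["xy"]),at_z(c,m["xy"],z))
    cv2.imwrite(f"pics/{cam}3.png",c["frame"])
    if cam=="scene": k=cv2.resize(c["frame"][130:270,290:430],(400,400),interpolation=cv2.INTER_CUBIC)
    if cam=="wrist": w=cv2.resize(c["frame"],(400,250))
o=np.zeros((400,800,3),np.uint8);o[:,:400]=k;o[:250,400:]=w;cv2.imwrite("pics/m3.png",o)
E
```

```text
[-39.4382  16.2959  34.7333 113.9828 -11.5336  53.0656   9.4861] [ 0.0403  1.4334 -2.4087]
[-0.0008 -0.0001  0.02    0.0001  0.      0.0699]
top punch_center 0.75 [205.1 276.7] [0.2443 0.2359 0.179 ]
top clip_seat 0.59 [311.6 163.8] [0.5354 0.002  0.062 ]
top clip_seat 0.59 [440.9 290.6] [ 0.2179 -0.3364  0.062 ]
top clip_seat 0.31 [210.2 143.2] [0.5825 0.268  0.062 ]
scene punch_center 0.91 [355.3 192.1] [ 0.5439 -0.0042  0.179 ]
scene clip_seat 0.96 [352.6 220.4] [ 0.5407 -0.0004  0.062 ]
scene clip_seat 0.69 [175.  169.9] [ 0.2103 -0.3329  0.062 ]
wrist clip_seat 0.66 [315.3 235.3] [0.5397 0.0013 0.062 ]
```

View pics/m3.png

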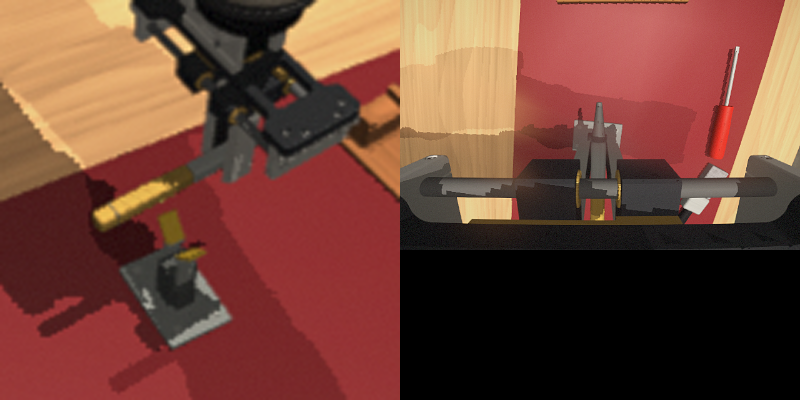

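Call:
send_rows --targets '[[[-1, 0.003, 0.002, 0, 0, 0, 0.07], [-1, 0.003, 0.002, 0.06, 0, 0, 0.07], [-1, 0.003, 0.002, 0.12, 0, 0, 0.07], [-1, 0.003, 0.002, 0.138, 0, 0, 0.07], [-1, 0.003, 0.002, 0.138, 0, 0, 0.07]]]'

```text
clock: 8.18
tool_pos: [0.5367, 0.0347, 0.0911]
ee_rot: [[-0.034, 0.999, -0.001], [0.999, 0.034, -0.0], [-0.0, -0.001, -1.0]]
ft_force: [-0.0, -0.8, -1.7]
gripper_width: 0.0135
```

Call:
send_rows --targets '[[[-1, 0, 0, 0.01, 0, 0, 0], [-1, 0, 0, 0.02, 0, 0, 0], [-1, 0, 0, 0.03, 0, 0, 0], [-1, 0, 0, 0.04, 0, 0, 0], [-1, 0, 0, 0.046, 0, 0, 0], [-1, 0, 0, 0.052, 0, 0, 0], [-1, 0, 0, 0.056, 0, 0, 0], [-1, 0, 0, 0.06, 0, 0, 0]]]'

```text
clock: 9.18
tool_pos: [0.5373, 0.0351, 0.0614]
ee_rot: [[-0.034, 0.999, 0.001], [0.999, 0.034, 0.0], [0.0, 0.001, -1.0]]
ft_force: [-1.2, 1.5, 9.1]
gripper_width: 0.0139
```

Call:
send_rows --targets '[[[-1, 0, 0, 0.006, 0, 0, 0], [-1, 0, 0, 0.012, 0, 0, 0], [-1, 0, 0, 0.018, 0, 0, 0], [-1, 0, 0, 0.018, 0, 0, 0]]]'

```text
clock: 9.68
tool_pos: [0.5366, 0.0349, 0.0517]
ee_rot: [[-0.034, 0.999, -0.0], [0.999, 0.034, -0.0], [-0.0, -0.0, -1.0]]
ft_force: [0.5, -0.4, -0.9]
gripper_width: 0.0139
```

Call:
send_rows --targets '[[[-1, 0, 0, 0.006, 0, 0, 0], [-1, 0, 0, 0.012, 0, 0, 0], [-1, 0, 0, 0.018, 0, 0, 0], [-1, 0, 0, 0.018, 0, 0, 0]]]'

```text
clock: 10.18
tool_pos: [0.5365, 0.0349, 0.0426]
ee_rot: [[-0.034, 0.999, -0.001], [0.999, 0.034, -0.0], [-0.0, -0.001, -1.0]]
ft_force: [0.3, 1.0, -2.5]
gripper_width: 0.0138
```

```bash
cat > look.py <<'E'
from h import *
import sys
s=robot.observe();print(s["clock"],s["tool_pos"],s["ft_force"],s["moment"])
n=sys.argv[1];z=float(sys.argv[2]);c=optics.camera("scene");t=optics.camera("top")
for nm,q in(("scene",c),("top",t)):
    for l in("punch_center","clip_seat"):
        for m in spotter.mark_of(l,nm):print(nm,l,round(m["p"],2),np.array(m["xy"]),at_z(q,m["xy"],z))
x,y=int(sys.argv[3]),int(sys.argv[4]);X,Y=int(sys.argv[5]),int(sys.argv[6])
o=np.hstack([cv2.resize(c["frame"][y:y+100,x:x+100],(400,400),interpolation=cv2.INTER_CUBIC),cv2.resize(t["frame"][Y:Y+80,X:X+80],(400,400),interpolation=cv2.INTER_CUBIC)])
cv2.imwrite(f"pics/{n}.png",o)
E
python3 look.py m4 .062 305 170 272 125
```

```text
10.175 [0.5365 0.0349 0.0426] [ 0.3009  0.9603 -2.4609] [ 0.0943 -0.0633  0.0463]
scene punch_center 0.59 [351.  222.9] [ 0.5453 -0.0071  0.062 ]
scene clip_seat 0.92 [352.2 219.6] [ 0.5383 -0.0002  0.062 ]
scene clip_seat 0.72 [173.5 170.1] [ 0.2093 -0.3365  0.062 ]
top punch_center 0.63 [311.5 162.1] [0.5398 0.0024 0.062 ]
top clip_seat 0.7 [438.9 292.3] [ 0.2136 -0.3313  0.062 ]
top clip_seat 0.57 [311.9 167.2] [0.5264 0.001  0.062 ]
```

View pics/m4.png

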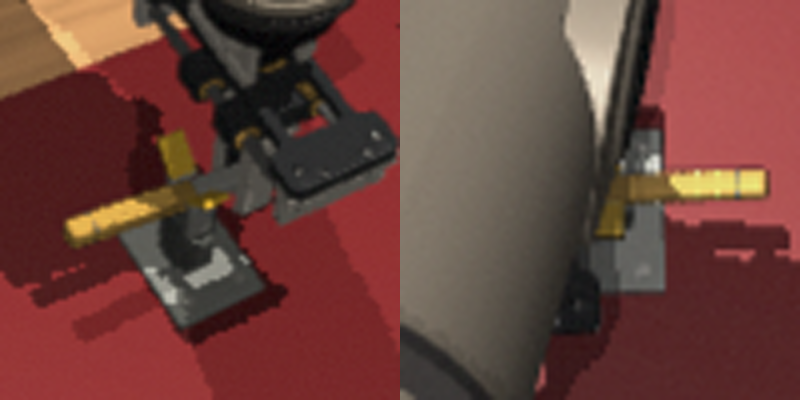

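The punch lies in the clip, level, with its handle on the right of the post in the top view. I press 2 mm further, check the force, then release.

Call:
send_rows --targets '[[[-1, 0, 0, 0.003, 0, 0, 0], [-1, 0, 0, 0.003, 0, 0, 0]]]'

```text
clock: 10.72
tool_pos: [0.5369, 0.0348, 0.0415]
ee_rot: [[-0.034, 0.999, 0.0], [0.999, 0.034, -0.0], [-0.0, 0.0, -1.0]]
ft_force: [0.5, 0.0, -1.1]
gripper_width: 0.0138
```

```bash
python3 - <<'E'
from h import *
c=optics.camera("scene")
for z in(.055,.062,.07):print(z,proj(c,(.54,-.085,z)),proj(c,(.54,0,z)))
E
```

```text
0.055 [320.2216 235.037 ] [352.4052 221.7465]
0.062 [320.253  233.4346] [352.5974 220.1114]
0.07 [320.2893 231.5831] [352.8196 218.2224]
```

Force is low, but the handle end sits about 4 px higher in the scene view than projected, so the bar may be tilted. I release, rise and look.

Call:
send_rows --targets '[[[0, 0, 0, 0, 0, 0, 0], [0, 0, 0, 0, 0, 0, 0], [0, 0, 0, 0, 0, 0, 0], [0, 0, 0, 0, 0, 0, 0], [0, 0, 0, 0, 0, 0, 0], [0, 0, 0, -0.1, 0, 0, 0], [0, 0, 0, -0.2, 0, 0, 0], [0, 0, 0, -0.24, 0, 0, 0], [0, 0, 0, -0.24, 0, 0, 0]]]'

```text
clock: 11.9
tool_pos: [0.5375, 0.0352, 0.1628]
ee_rot: [[-0.034, 0.999, 0.003], [0.999, 0.034, 0.001], [0.001, 0.003, -1.0]]
ft_force: [0.5, 0.4, -0.2]
gripper_width: 0.0471
```

```bash
python3 look.py m5 .062 305 170 272 125
```

```text
11.9 [0.5375 0.0352 0.1628] [ 0.4648  0.3524 -0.2447] [-0.06    0.0666  0.0167]
scene punch_center 0.94 [352.9 218. ] [0.535  0.0035 0.062 ]
scene clip_seat 0.9 [175. 171.] [ 0.2138 -0.3339  0.062 ]
scene clip_seat 0.56 [351.  219.8] [ 0.5376 -0.003   0.062 ]
top punch_center 0.72 [201.  276.2] [0.2386 0.2742 0.062 ]
top punch_center 0.62 [313.6 163.6] [ 0.536  -0.0032  0.062 ]
top clip_seat 0.85 [438.5 289.2] [ 0.2213 -0.3302  0.062 ]
top clip_seat 0.59 [313.4 163.3] [ 0.5368 -0.0026  0.062 ]
```

View pics/m5.png

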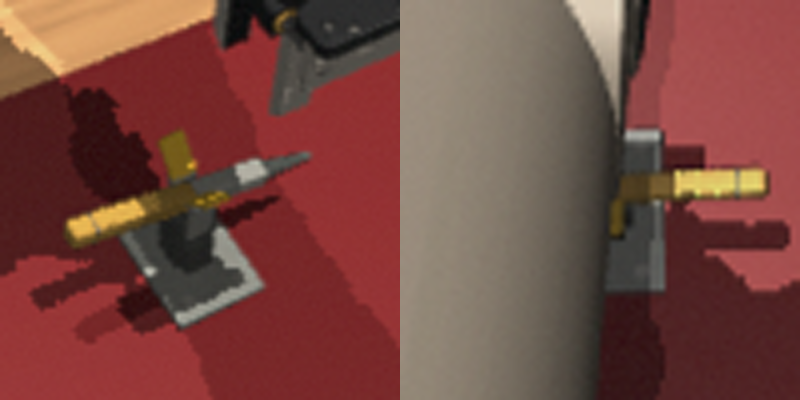

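Now the whole bar shows, handle end at about (323,228) and tip at about (382.5,209) in the scene picture. I intersect these rays with the bar's vertical plane to get its tilt.

```bash
python3 - <<'E'
from h import *
c=optics.camera("scene")
for yaw in(90,92,94):
  for x0 in (.537,):
    a=np.radians(yaw);n=np.array([np.sin(a),-np.cos(a),0]);p0=np.array([x0,-.001,.062])
    r=[]
    for px in((322,228.7),(382.7,208.9)):
        e,d=ray(c,px);r.append(e+d*(n@(p0-e))/(n@d))
    A,B=r;print(yaw,A,B,np.linalg.norm(B-A),np.degrees(np.arcsin((B-A)[2]/np.linalg.norm(B-A))),(A+B)/2)
E
```

```text
90 [ 0.537  -0.0792  0.0741] [0.537  0.0856 0.0512] 0.1664050780988327 -7.908880665243476 [0.537  0.0032 0.0626]
92 [ 0.5398 -0.0806  0.079 ] [0.5339 0.0882 0.0456] 0.1722555286833089 -11.196509127928683 [0.5368 0.0038 0.0623]
94 [ 0.5427 -0.0821  0.0841] [0.5306 0.091  0.0395] 0.1792042762458895 -14.398229384734053 [0.5366 0.0044 0.0618]
```

Tilt is about 8–11°, handle high, with the centre home at z≈0.062. That is too close to 0.2 rad, so I take the handle side, press it down level, and let go.

Call:
send_rows --targets '[[[0, -0.08, -0.004, 0, 0, 0, 0], [0, -0.136, -0.004, 0, 0, 0, 0], [0, -0.136, -0.004, 0.1, 0, 0, 0], [0, -0.136, -0.004, 0.18, 0, 0, 0], [0, -0.136, -0.004, 0.228, 0, 0, 0], [0, -0.136, -0.004, 0.228, 0, 0, 0], [-1, -0.136, -0.004, 0.228, 0, 0, 0], [-1, -0.136, -0.004, 0.228, 0, 0, 0], [-1, -0.136, -0.004, 0.228, 0, 0, 0], [-1, -0.136, -0.004, 0.228, 0, 0, 0]]]'

```text
clock: 13.5
tool_pos: [0.5374, -0.033, 0.0479]
ee_rot: [[-0.034, 0.999, 0.001], [0.999, 0.034, 0.0], [0.0, 0.001, -1.0]]
ft_force: [0.5, -0.4, -2.0]
gripper_width: 0.0136
```

Call:
send_rows --targets '[[[-1, 0, 0, 0, 0, 0, 0], [-1, 0, 0, 0, 0, 0, 0], [-1, 0, 0, 0.004, 0, 0, 0], [-1, 0, 0, 0.008, 0, 0, 0], [-1, 0, 0, 0.012, 0, 0, 0], [-1, 0, 0, 0.014, 0, 0, 0], [-1, 0, 0, 0.014, 0, 0, 0]]]'

```text
clock: 14.38
tool_pos: [0.5375, -0.034, 0.0406]
ee_rot: [[-0.033, 0.999, 0.001], [0.999, 0.033, -0.001], [-0.001, 0.001, -1.0]]
ft_force: [1.8, -4.0, 3.7]
gripper_width: 0.0138
```

Call:
send_rows --targets '[[[0, 0, 0, 0, 0, 0, 0], [0, 0, 0, 0, 0, 0, 0], [0, 0, 0, 0, 0, 0, 0], [0, 0, 0, 0, 0, 0, 0], [0, 0, 0, 0, 0, 0, 0], [0, 0, 0, -0.1, 0, 0, 0], [0, 0, 0, -0.2, 0, 0, 0], [0, 0, 0, -0.24, 0, 0, 0], [0, 0.1, 0, -0.24, 0, 0, 0], [0, 0.14, 0, -0.24, 0, 0, 0]]]'

```text
clock: 15.62
tool_pos: [0.5346, 0.0394, 0.1608]
ee_rot: [[-0.036, 0.999, 0.0], [0.999, 0.036, 0.001], [0.001, 0.0, -1.0]]
ft_force: [-0.2, -0.0, -0.5]
gripper_width: 0.0471
```

```bash
python3 look.py m6 .062 305 170 272 125
```

```text
15.625 [0.5346 0.0394 0.1608] [-0.2474 -0.0249 -0.4697] [-0.0978  0.033  -0.0084]
scene punch_center 0.83 [350.8 219.6] [ 0.5369 -0.0031  0.062 ]
scene clip_seat 0.88 [173.5 166.7] [ 0.1984 -0.3334  0.062 ]
scene clip_seat 0.8 [351.5 220.7] [ 0.5403 -0.0031  0.062 ]
top punch_center 0.58 [309.3 163.5] [0.536 0.008 0.062]
top punch_center 0.55 [202.7 273.9] [0.2446 0.2701 0.062 ]
top clip_seat 0.78 [313.8 164.4] [ 0.534  -0.0038  0.062 ]
top clip_seat 0.71 [438.5 291.3] [ 0.216  -0.3302  0.062 ]
```

View pics/m6.png

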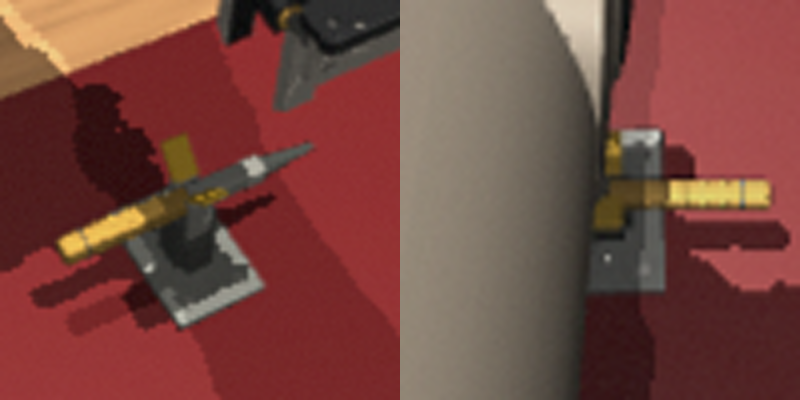

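Handle end is now at about (321,232) and the tip at (383.7,206.5). The slope of 0.40 matches the 0.41 expected for a level bar. I check the height with the same ray calculation.

```bash
python3 - <<'E'
from h import *
c=optics.camera("scene")
for yaw in(90,92):
    a=np.radians(yaw);n=np.array([np.sin(a),-np.cos(a),0]);p0=np.array([.537,-.001,.062])
    r=[]
    for px in((320.7,232),(383.8,206.5)):
        e,d=ray(c,px);r.append(e+d*(n@(p0-e))/(n@d))
    A,B=r;print(yaw,A,B,np.linalg.norm(B-A),np.degrees(np.arcsin((B-A)[2]/np.linalg.norm(B-A))),(A+B)/2)
# contour endpoints of the punch mask
for m in spotter.masks_of("punch_center","scene"):
    ys,xs=np.nonzero(m["region"]);print(m["p"],m["rect"],len(xs), xs.mean(),ys.mean())
# plate corners in scene
g=c["frame"]
for px in((305+183/4,170+325/4),(305+265/4,170+285/4)):print(at_z(c,px,.008))
E
```

```text
90 [ 0.537  -0.0824  0.0621] [0.537  0.0875 0.0602] 0.16988329064072027 -0.6540688061851948 [0.537  0.0026 0.0611]
92 [ 0.5399 -0.0839  0.0673] [0.5338 0.0902 0.0544] 0.17461041012167908 -4.211450075150147 [0.5369 0.0032 0.0609]
0.66 [318.3, 207.1, 63.1, 27.5] 464 345.49568965517244 221.69396551724137
[ 0.5863 -0.0261  0.008 ]
[0.5835 0.0317 0.008 ]
```

The bar is level and home at z 0.061. I now grip the handle at about −29 mm, a shorter lever for the pull.

Call:
send_rows --targets '[[[0, -0.08, 0.002, 0, 0, 0, 0], [0, -0.133, 0.002, 0, 0, 0, 0], [0, -0.133, 0.002, 0.1, 0, 0, 0], [0, -0.133, 0.002, 0.18, 0, 0, 0], [0, -0.133, 0.002, 0.235, 0, 0, 0], [0, -0.133, 0.002, 0.235, 0, 0, 0], [-1, -0.133, 0.002, 0.235, 0, 0, 0], [-1, -0.133, 0.002, 0.235, 0, 0, 0], [-1, -0.133, 0.002, 0.235, 0, 0, 0], [-1, -0.133, 0.002, 0.235, 0, 0, 0]]]'

```text
clock: 17.27
tool_pos: [0.5382, -0.0295, 0.0435]
ee_rot: [[-0.034, 0.999, 0.001], [0.999, 0.034, 0.0], [0.0, 0.001, -1.0]]
ft_force: [-0.2, 0.1, 3.5]
gripper_width: 0.0138
```

Call:
send_rows --targets '[[[-1, 0, 0, 0, 0, 0, 0], [-1, 0, 0, 0, 0, 0, 0], [-1, 0, 0, 0, 0, 0, 0], [-1, 0, 0, -0.01, 0, 0, 0], [-1, 0, 0, -0.02, 0, 0, 0], [-1, 0, 0, -0.03, 0, 0, 0], [-1, 0, 0, -0.04, 0, 0, 0]]]'

```text
clock: 18.15
tool_pos: [0.538, -0.0297, 0.0635]
ee_rot: [[-0.034, 0.999, 0.0], [0.999, 0.034, 0.0], [0.0, 0.0, -1.0]]
ft_force: [-0.1, 0.4, -3.8]
gripper_width: 0.0136
```

Call:
send_rows --targets '[[[-1, 0, 0, -0.02, 0, 0, 0], [-1, 0, 0, -0.06, 0, 0, 0], [-1, 0, 0, -0.12, 0, 0, 0], [-1, 0, 0, -0.18, 0, 0, 0], [-1, 0, 0, -0.22, 0, 0, 0], [-1, 0, 0, -0.22, 0, 0, 0]]]'

```text
clock: 18.9
tool_pos: [0.5387, -0.0296, 0.1745]
ee_rot: [[-0.034, 0.999, 0.003], [0.999, 0.034, 0.001], [0.001, 0.003, -1.0]]
ft_force: [-1.0, -0.5, -1.3]
gripper_width: 0.0138
```

```bash
python3 look.py m7 .18 305 130 272 125
```

```text
18.9 [ 0.5387 -0.0296  0.1745] [-0.9885 -0.4988 -1.2745] [-0.1034  0.0293 -0.0089]
scene punch_center 0.76 [388.3 118.1] [0.3808 0.1765 0.18  ]
scene clip_seat 0.81 [352.4 219. ] [ 0.603  -0.0434  0.18  ]
scene clip_seat 0.79 [174.2 168.8] [ 0.314  -0.3356  0.18  ]
top punch_center 0.79 [202.5 276.4] [0.2449 0.2416 0.18  ]
top clip_seat 0.7 [439.7 290.4] [ 0.2269 -0.3033  0.18  ]
```

View pics/m7.png

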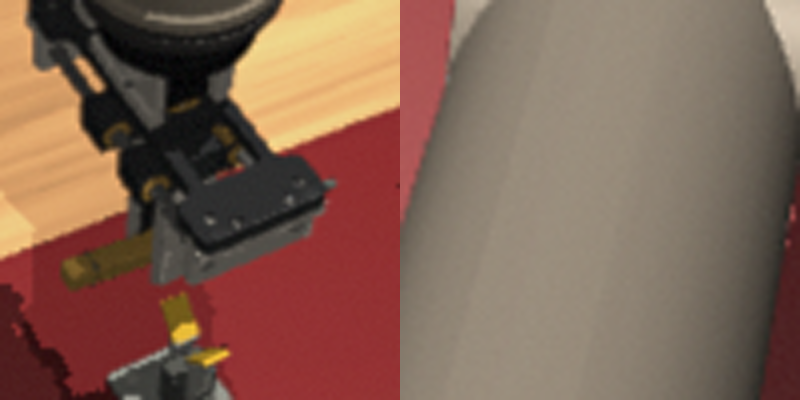

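```bash
python3 - <<'E'
from h import *
print(row((.5143,.2646,.175),8), robot.observe()["joint_pos"])
c=optics.camera("scene")
for t in(0,4,8,12):
    a=np.radians(t);g=np.array([.5387,-.0297,.1935]);u=np.array([-.034*np.cos(a),.999*np.cos(a),-np.sin(a)])
    print(t,proj(c,g-u*.053),proj(c,g+u*.117))
E
```

```text
[ 0.5899 -0.0265 -0.0057 -0.0005  0.0008  0.9327] [-36.8455  16.318   39.8427 113.2742 -12.6901  54.8017  11.192 ]
0 [322.0267 199.7416] [390.3471 170.691 ]
4 [322.1051 198.6737] [389.7584 173.0971]
8 [322.2932 197.5582] [388.964  175.5544]
12 [322.5909 196.4006] [387.9709 178.0515]
```

Tilt in the grip is about 7°, tip down. I carry it to above the holder and turn it end for end.

Call:
send_rows --targets '[[[-1, 0.1, -0.02, 0, 0, 0, 0.12], [-1, 0.2, -0.026, 0, 0, 0, 0.24], [-1, 0.3, -0.026, 0, 0, 0, 0.36], [-1, 0.4, -0.026, 0, 0, 0, 0.48], [-1, 0.5, -0.026, 0, 0, 0, 0.6], [-1, 0.59, -0.026, 0, 0, 0, 0.72], [-1, 0.59, -0.026, 0, 0, 0, 0.84], [-1, 0.59, -0.026, 0, 0, 0, 0.933], [-1, 0.59, -0.026, 0, 0, 0, 0.933], [-1, 0.59, -0.026, 0, 0, 0, 0.933]]]'

```text
clock: 20.5
tool_pos: [0.5148, 0.2647, 0.1728]
ee_rot: [[0.99, 0.143, -0.0], [0.143, -0.99, -0.0], [-0.0, 0.0, -1.0]]
ft_force: [0.7, -0.1, -1.6]
gripper_width: 0.0138
```

```bash
python3 - <<'E'
from h import *
s=robot.observe();print(s["tool_pos"],s["ee_rot"],s["joint_pos"])
c=optics.camera("scene")
for t in(0,4,8,12):
    a=np.radians(t);g=np.array(s["tool_pos"])+[0,0,.019];x=np.array(s["ee_rot"])[:,0];u=np.array([x[0]*np.cos(a),x[1]*np.cos(a),-np.sin(a)])
    print(t,proj(c,g-u*.053),proj(c,g+u*.117))
for cam in("scene","wrist","top"):
  q=optics.camera(cam)
  for l,z in(("punch_center",.194),("holder_guard",.039)):
    for m in spotter.mark_of(l,cam):print(cam,l,round(m["p"],2),np.array(m["xy"]),at_z(q,m["xy"],z))
  if cam=="wrist":w=q
o=np.zeros((600,800,3),np.uint8);o[:,:]=cv2.resize(c["frame"][100:250,370:570],(800,600),interpolation=cv2.INTER_CUBIC);o[:240,400:]=cv2.resize(w["frame"],(400,250))[:240]
cv2.imwrite("pics/m8.png",o)
E
```

```text
[0.5148 0.2647 0.1728] [[ 0.9897  0.1431 -0.0003]
 [ 0.1431 -0.9897 -0.0004]
 [-0.0003  0.0003 -1.    ]] [-74.133   24.7322  52.9456 108.6764 -23.1612  58.0346 -92.8739]
0 [435.9719 125.9964] [489.2489 172.0231]
4 [436.3361 124.9112] [488.0447 174.2931]
8 [436.7756 123.8901] [486.6714 176.3571]
12 [437.2892 122.9384] [485.14   178.2077]
scene punch_center 0.69 [459.5 150.4] [0.5517 0.2592 0.194 ]
scene punch_center 0.55 [388.1 118.8] [0.3943 0.1657 0.194 ]
scene holder_guard 0.67 [457.9 199.8] [0.5877 0.2748 0.039 ]
wrist punch_center 0.79 [315.7 202.8] [0.5436 0.2706 0.194 ]
wrist punch_center 0.5 [573.4 213.4] [0.5583 0.1237 0.194 ]
wrist holder_guard 0.71 [316.7 128.7] [0.5847 0.2763 0.039 ]
top punch_center 0.75 [203.3 273.4] [0.2524 0.2367 0.194 ]
top holder_guard 0.82 [211.9 143.8] [0.5863 0.2689 0.039 ]
```

View pics/m8.png

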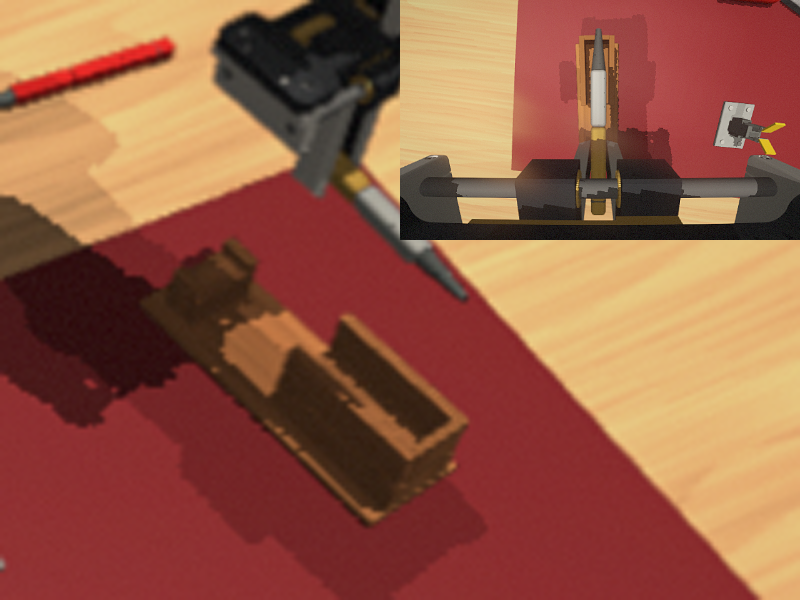

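The punch hangs above the holder, tip towards the closed end and dipped about 6°, over the middle of the guard in the wrist view. I level it and lower it.

Call:
send_rows --targets '[[[-1, 0, 0, 0, 0, 0.067, 0], [-1, 0, 0, 0.06, 0, 0.067, 0], [-1, 0, 0, 0.12, 0, 0.067, 0], [-1, 0, 0, 0.18, 0, 0.067, 0], [-1, 0, 0, 0.22, 0, 0.067, 0], [-1, 0, 0, 0.25, 0, 0.067, 0], [-1, 0, 0, 0.27, 0, 0.067, 0], [-1, 0, 0, 0.285, 0, 0.067, 0], [-1, 0, 0, 0.295, 0, 0.067, 0], [-1, 0, 0, 0.302, 0, 0.067, 0]]]'

```text
clock: 22.25
tool_pos: [0.5151, 0.2649, 0.022]
ee_rot: [[0.985, 0.139, 0.104], [0.138, -0.99, 0.015], [0.105, -0.0, -0.994]]
ft_force: [-0.2, -0.2, -1.5]
gripper_width: 0.0136
```

Call:
send_rows --targets '[[[-1, 0, 0, 0.004, 0, 0, 0], [-1, 0, 0, 0.005, 0, 0, 0], [0, 0, 0, 0.005, 0, 0, 0], [0, 0, 0, 0.005, 0, 0, 0], [0, 0, 0, 0.005, 0, 0, 0], [0, 0, 0, 0.005, 0, 0, 0], [0, 0, 0, 0.005, 0, 0, 0], [0, 0.01, 0, -0.1, 0, 0, 0], [0, 0.02, 0, -0.2, 0, 0, 0], [0, 0.031, 0, -0.298, 0, 0, 0]]]'

```text
clock: 23.5
tool_pos: [0.5146, 0.2644, 0.1733]
ee_rot: [[0.985, 0.138, 0.104], [0.138, -0.99, 0.014], [0.105, 0.0, -0.994]]
ft_force: [0.1, 0.7, 0.4]
gripper_width: 0.0472
```

Call:
send_rows --targets '[[[0, -0.3, 0, 0, 0, 0, 0], [0, -0.3, 0, -0.06, 0, 0, 0], [0, -0.3, 0, -0.06, 0, 0, 0], [0, -0.3, 0, -0.06, 0, 0, 0]]]'

```text
clock: 24.0
tool_pos: [0.3632, 0.2437, 0.1858]
ee_rot: [[0.985, 0.139, 0.105], [0.138, -0.99, 0.015], [0.106, -0.0, -0.994]]
ft_force: [-0.8, -1.4, -0.0]
gripper_width: 0.0471
```

```bash
python3 - <<'E'
from h import *
s=robot.observe();print(s["clock"],s["tool_pos"],s["ft_force"])
for cam in("scene","wrist","top"):
  q=optics.camera(cam)
  for l in("punch_center","holder_guard"):
    for m in spotter.mark_of(l,cam):print(cam,l,round(m["p"],2),np.array(m["xy"]),at_z(q,m["xy"],.039))
  if cam=="scene":c=q
  if cam=="wrist":w=q
  if cam=="top":t=q
o=np.zeros((600,800,3),np.uint8);o[:300,:400]=cv2.resize(c["frame"][150:240,395:515],(400,300),interpolation=cv2.INTER_CUBIC)
o[:300,400:]=cv2.resize(t["frame"][112:202,154:274],(400,300),interpolation=cv2.INTER_CUBIC);o[300:550,:400]=cv2.resize(w["frame"],(400,250))
o[300:,400:]=cv2.resize(c["frame"][200:350,180:380],(400,300))
cv2.imwrite("pics/m9.png",o)
for z in(.033,.039,.045):
  print(z,[proj(c,(.545+k*.99,.269+k*.143,z)) for k in(-.085,0,.085)])
E
```

```text
24.0 [0.3632 0.2437 0.1858] [-0.7905 -1.3693 -0.0486]
scene punch_center 0.55 [390.3 116.5] [0.2602 0.2765 0.039 ]
scene punch_center 0.53 [443.  186.5] [0.5367 0.2657 0.039 ]
scene holder_guard 0.74 [456.  197.8] [0.5805 0.2742 0.039 ]
scene holder_guard 0.62 [350.4 220.5] [0.5259 0.0033 0.039 ]
wrist punch_center 0.88 [318.9  39.2] [0.5411 0.2704 0.039 ]
top punch_center 0.7 [211.2 163.4] [0.5334 0.2681 0.039 ]
top holder_guard 0.75 [210.  143.8] [0.5861 0.274  0.039 ]
top holder_guard 0.73 [312.6 161.6] [0.5457 0.     0.039 ]
0.033 [array([423.0534, 168.5468]), array([445.4496, 189.7966]), array([469.5387, 212.6097])]
0.039 [array([423.4765, 167.0854]), array([445.9769, 188.3689]), array([470.185 , 211.2239])]
0.045 [array([423.9029, 165.6126]), array([446.5086, 186.9297]), array([470.8368, 209.8265])]
```

View pics/m9.png

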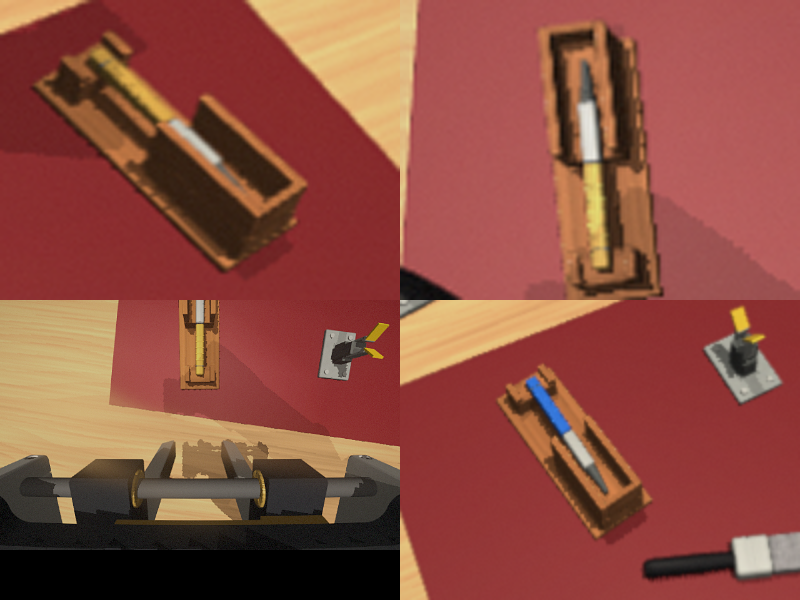

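The last view shows the brass punch lying in its holder with the tip in the guard and the handle in the saddle. The joint sits at about (601,162) in the crop, level with the guard mouth. The blue punch is undisturbed and the gripper is clear, so I hand in.

```bash
python3 -c "
from h import *
print(robot.close_job())"
```

```text
the job is handed in; nothing more can be done
None
```

The brass-handled punch is back in its own holder, turned end for end, with the tip in the guard and the handle out. I handed the job in at about 24 s; it gave no verdict.

- **Lift:** I gripped the steel shank and lifted the punch straight out of the holder.
- **Clip:** I pressed it into the smaller clip. On letting go, the scene view showed the handle end about 8–11° high, close to the 0.2 rad limit. I took the handle, pressed it level and let go again. A second look put the centre at z ≈ 0.061 m, 3 mm off along the bar, and 1–4° from level depending on the assumed yaw.
- **Return:** I pulled it out by the handle. It had dipped about 6° in the grip, so I levelled it before lowering it into the holder.

**Last checks:**
- **Placement:** The cameras put the punch centre at about −44 to −53 mm along the holder, against the target of −45 mm and the allowed −60 to −30 mm. The top camera gave the outlier of −53 mm. Pixel readings suggest the punch lies 4–7 mm nearer the robot than it started.
- **Height:** I did not measure the final height separately; the pictures show the punch lying on the holder's floors.
- **Blue punch:** It looks untouched in the last picture; I did not measure its position again.
- **Gripper:** It is open and clear of everything.

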